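# Ready the capsule machine and hold its guarded lever

### The arm

A 6-joint arm with a two-finger parallel gripper is mounted at the origin on the work surface. World frame = base frame: x ahead of the robot, y to its left, z up, the work surface at z = 0. Lengths are in m, angles in rad, forces in N, time in s.
With the tool pointing down it reaches from about 0.35 to 0.975 m from the base axis. Payload 4.9 kg.
Tool frame: the origin (TCP) lies at the very end of the fingers, on their centre line; the grasp point (between the pads) lies 19 mm behind it; z points along the fingers, y is the line along which they close (so a half turn about z gives the same grasp; the last joint's range is limited). The gripper opens to 85 mm and grips with 20 to 120 N. Pads are 22 mm wide; open, the fingers measure 114 mm over their backs; the gripper's body (76 mm by 85 mm) begins 54 mm behind the grasp point. The pads swing forward as they close: fully open they stand 13 mm farther back than shut.
Start: joints at [1.123, 0.053, 1.613, -0, 1.476, -0.119], TCP at [0.202, 0.592, 0.231] pointing down, gripper open.
Joint ranges: [-3.01, 3.01], [-1.01, 2.22], [0.06, 2.58], [-1.02, 4.17], [0.09, 2.62], [-3.14, 3.14]. Speed limits (rad/s): [2.57, 2.57, 3.14, 3.14, 3.14, 3.14].

### API

Orientations are given as a rotation vector (axis times angle).
In Python, from plant import env gives the robot as it stands.
- The arm moves only by the tool carry_out, never from a script. Its argument "deltas" is a list of rows, each a list of 5 numbers: the shift along the tool's x, y, z in m, then the turn about the tool's z in degrees, then the opening, from 0 (shut) to 1 (fully open). In form: [[x, y, z, yaw, jaw], ...]. A call has 1 to 20 rows; each row shifts and turns the commanded pose from where the row before left it, along the tool's axes as they then stand; what a row does not reach is not made up. A row lasts 1/12 s, in which the tool goes at most 41.7 mm and 7.16 degrees, less where a joint would pass 70% of its speed; a pose out of reach is approached as far as the arm can. A call is refused whole if a number of a shift passes 0.0417 or a number of a turn 7.16, either way. A call with a gripper value outside its range is refused whole. The fingers move at their own pace and stop on an object; "force" is the grip in N (left out, the last holds). Time passes only in rows, so rows that do not move let the fingers close. It gives the time, the measured TCP pose, the force, the opening and the grip force at its end, in the units of the state.
- env.get_obs(): the state, without advancing time (a new reading comes with each control period).
- env.snapshot(name): name is "scene" or "top" or "wrist"; returns the picture (420x560x3 uint8, red, green, blue); there is no depth.
- env.camera_info(name): a dict with "fov_y" (degrees; the focal length in pixels is half the picture's height over the tangent of half this angle, whatever the lens; pixels are square), "cx", "cy" (the principal point, pixels), "R" (3x3) and "t" (3): a world point X has camera coordinates R X + t. Camera axes: x right, y down, z forward; pixel columns grow to the right and rows downward; lengths in m; the calibration is good to about 2 mm. A picture is of the moment at which its call begins: read the wrist's pose just before it. camera_info takes no time and is no camera call; for the wrist camera it gives the pose at the moment of the call.
- env.job_done(): hands the job in; it is judged then, once.
The state is a dict: "t": time; "joint_pos": joint angles; "qvel": joint speeds; "effort": joint torques, N m; "tool_pos": TCP position; "orientation": TCP orientation; "wrist_force": force on the tool from outside, world axes, zero at the start; "wrist_torque": the same for the moment, N m; "finger_gap": finger opening in m; "finger_force": force on a finger pad.
Only numpy, scipy, OpenCV 4.12 (cv2) and the standard library are available. Lean on these libraries where they do the work, as an engineer would, in place of code of your own. Each camera call takes 0.05 s, during which the arm holds its last target. There are 200 camera calls.

### The job

Get the capsule coffee machine going: first fold the console's display up from lying flat to about 50 degrees and let go, so that it stays there to be read. Next flip the brew unit's safety catch all the way over, off the lever it blocks, and only then pull the loop lever forward, towards the robot, fully to its stop. It springs back, so finish while still holding it there, and leave the other things on the worktop where they are.

Things in the scene. Friction and masses are not known exactly. Their poses are not given: they have to be found in the camera images.
- brew_unit: Capsule brew unit, fixed, white plastic, C-shaped: 240 deep (x) x 170 wide (y), flat top 155 mm up. Origin: centre of its underside; x points from its front (robot's side) to its back, y to its left seen from the front, z up. Lever and catch stand on top near the front; a cup stands below the overhanging head. The console stands beside it, about 380 mm away centre to centre, on either side.
- lever (a joint): Angle of the loop lever, rad: 0 = at rest, leaning 0.45 rad back (unit's +x); grows as its bar is pulled forward and down (-x); 0.85 = at its stop, leaning 0.40 rad forward. A spring returns it: about 3 N at the bar at first, 8 N at the stop. The closed catch truly blocks it after about 0.1 rad.
- lever_grip (a point): Middle of the lever's cross bar, moving with it: round, black, 14 mm thick, along the unit's y, carried by 14 mm steel arms 60 mm either side (106 mm free between, open below). 125 mm from the pivot axis. Can be pinched from above (fingers closing along the unit's x; it turns in the fingers) or hooked from behind and pulled.
- lever_pivot (a point): Fixed point on the lever's pivot axis (which runs along the unit's y), midway between its arms: at (-50, 0, 165) mm in the unit's frame.
- catch (a joint): Angle of the safety catch, rad: 0 = closed, leaning 50 degrees to the unit's right (-y), in front of the lever's right-hand arm; grows as it is flipped up and over to the left (+y); 0.87 = upright; 1.5 = at its stop, leaning 36 degrees left, clear of the lever. It stays where it is left (about 1 N moves it).
- catch_pivot (a point): Fixed point on the catch's pivot axis (which runs along the unit's x): at (-48, -15, 165) mm in the unit's frame, 10 mm above the unit's flat top.
- catch_tab (a point): Point on the catch's thumb tab, moving with it. The catch: 12 mm steel bar, arm 85 mm long from the pivot, then the tab, 45 mm straight forward (unit's -x); this point is on the tab 30 mm from the arm. Closed: 65 mm right of the pivot, 55 above it; upright 85 above; at its stop 50 left, 69 above. Can be pushed sideways (+y) by shut fingers reaching down beside it, in front of the lever.
- console: Console, fixed to the worktop: grey plastic block 220 x 220 mm, 90 mm high, with keys on top, under the display. Origin: centre of its underside. Axes as for the brew unit (x to its back, z up).
- display (a joint): Angle of the display, rad: 0 = lying flat on the console; grows as its front edge is raised; 0.873 = 50 degrees; stop at 1.9. A stiff hinge: it stays where it is left and takes about 5 N at the bar to raise.
- display_hinge (a point): Fixed point on the hinge axis (which runs along the console's y), at the display's rear edge: (90, 0, 100) mm in the console's frame.
- display_bar (a point): Middle of the display's pull bar, moving with it: round steel, 12 mm thick, 90 mm long, along the console's y, on two end posts. The display is an aluminium panel 185 deep x 200 wide x 10 mm. Flat, the bar is 172 mm ahead of the hinge and 37 mm above it (32 above the panel's face); the panel ends 13 mm ahead of it. Can be pinched from above (fingers closing along x; it turns in the fingers).
- cup: Small white espresso cup, 56 mm wide, 55 mm high, on the brew unit's drip tray; to be left alone. Origin: centre of its underside.
- mug: White mug, 80 mm wide, 95 mm high, handle to its +y, in front of the machines; to be left alone. Origin: centre of its underside.
- milk_jug: Steel milk jug, 100 mm wide, 110 mm high, on the left; to be left alone. Origin: centre of its underside.
- spoon: Spoon with a wooden handle, 150 mm long, lying in front of the machines; to be left alone. Origin: centre of its underside.
- cocoa_tin: Grey tin with white cap, 100 mm wide, 140 mm high, on the right; to be left alone. Origin: centre of its underside.
- sugar_canister: Steel canister with black cap, 90 mm wide, 150 mm high, on the left; to be left alone. Origin: centre of its underside.
- jar: Glass jar with steel cap, 70 mm wide, 100 mm high, on the right; to be left alone. Origin: centre of its underside.
- shaker_lid: White disc-shaped lid, 64 mm wide, 12 mm thick, in front of the machines; to be left alone. Origin: centre of its underside.

How it is judged:
By the outcome, as a careful person would: the job done as asked, in the order asked, and still so for the second after the job is handed in, while the arm keeps its last pose, push and grip.
It also fails if it takes over 64 s, if anything falls off the work surface, if the arm or the gripper's body presses on something with over 40 N, if the wrist force passes 120 N, or if a joint passes its speed limit or range.

## Working session

There is one attempt and no reset: what is moved stays moved. The work goes in short steps, Python scripts to look and compute and a tool call to move; the robot and the scene stay as the last step left them, time stands still between calls to the robot, and variables do not carry over. Pictures are saved under pics/ and viewed, at most 10 in all, crops included, and the job is handed in when it is done.

Besides the shell and the picture viewer there is one more tool, called as a command line: name --pt "numbers of a row" for each row, then --argument value for the rest. carry_out: Moves the arm, as the interface text tells. Its arguments: {"type":"object","properties":{"deltas":{"type":"array"},"force":{"type":"number"}},"required":["deltas"]}

```bash
mkdir -p pics; ls
python3 - <<'E'
from plant import env
import cv2,numpy as np
o=env.get_obs(); print({k:np.round(v,3) for k,v in o.items()})
for n in("scene","top"):
    im=env.snapshot(n); cv2.imwrite(f"pics/{n}0.png",im[:,:,::-1]); i=env.camera_info(n); print(n,i["fov_y"],i["cx"],i["cy"],np.round(i["R"],3).tolist(),np.round(i["t"],3), -np.array(i["R"]).T@i["t"])
E
```

```text
pics
{'t': np.float64(0.0), 'joint_pos': array([ 1.123,  0.053,  1.614,  0.   ,  1.476, -0.119]), 'qvel': array([-0.001, -0.   ,  0.   , -0.   , -0.   , -0.   ]), 'effort': array([ 1.0000e-03, -3.9369e+01, -3.7017e+01, -0.0000e+00,  7.0000e-03,
        0.0000e+00]), 'tool_pos': array([0.202, 0.591, 0.23 ]), 'orientation': array([-5.140e-01, -3.099e+00,  3.000e-03]), 'wrist_force': array([-0.581,  0.887,  0.05 ]), 'wrist_torque': array([-0.009,  0.012,  0.014]), 'finger_force': np.float64(0.0), 'finger_gap': np.float64(0.085)}
scene 55.75257394106926 282.5611788719672 199.23158380749737 [[0.999, 0.051, 0.014], [0.043, -0.614, -0.788], [-0.031, 0.788, -0.615]] [-0.548  0.104  1.33 ] [ 0.58456134 -0.95589654  0.90743795]
top 45.71827280732603 274.8906530767624 206.72366583314746 [[0.002, -1.0, 0.011], [-0.988, -0.004, -0.152], [0.152, -0.011, -0.988]] [-0.012  0.58   1.419] [0.35806397 0.00559848 1.49072611]
```

View pics/scene0.png

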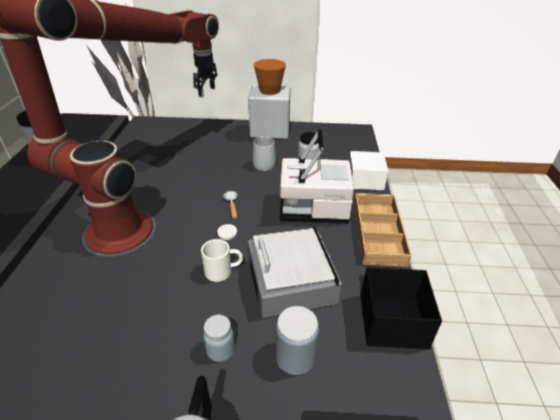

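View pics/top0.png

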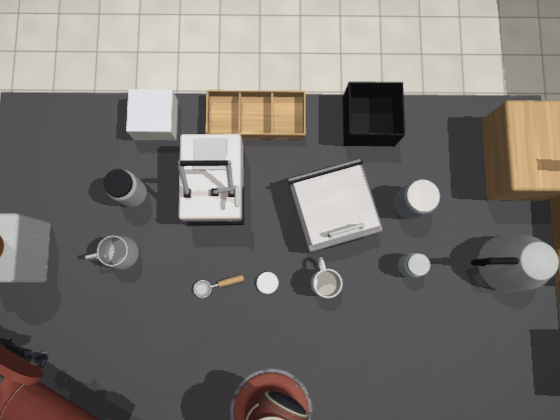

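The top view shows the brew unit at about (210,180), nearly unrotated, with the lever bar at (205,163) and the catch near (225,192). The console is at about (335,205), turned, with its bar at (346,231). The mug stands in front of the console at (326,283).

```bash
cat > h.py <<'E'
from plant import env
import cv2,numpy as np
def cam(n):
    i=env.camera_info(n); f=210/np.tan(np.radians(i["fov_y"]/2)); return f,i["cx"],i["cy"],np.array(i["R"]),np.array(i["t"])
def ray(c,u,v):
    f,cx,cy,R,t=c; d=R.T@np.array([(u-cx)/f,(v-cy)/f,1]); return -R.T@t,d
def onz(c,u,v,z):
    o,d=ray(c,u,v); return o+d*(z-o[2])/d[2]
def proj(c,X):
    f,cx,cy,R,t=c; p=R@np.asarray(X)+t; return np.array([cx+f*p[0]/p[2],cy+f*p[1]/p[2]])
def two(c1,p1,c2,p2):
    o1,d1=ray(c1,*p1); o2,d2=ray(c2,*p2)
    s=np.linalg.lstsq(np.c_[d1,-d2],o2-o1,rcond=None)[0]; a=o1+s[0]*d1; b=o2+s[1]*d2
    return (a+b)/2,np.linalg.norm(a-b)
E
python3 - <<'E'
import cv2
t=cv2.imread("pics/top0.png")
cv2.imwrite("pics/crop0.png",cv2.resize(t[120:260,165:395],None,fx=3.4,fy=3.4,interpolation=cv2.INTER_CUBIC))
s=cv2.imread("pics/scene0.png")
cv2.imwrite("pics/crop1.png",cv2.resize(s[120:315,220:370],None,fx=3,fy=3,interpolation=cv2.INTER_CUBIC))
from h import *
c=cam("top"); g=cv2.cvtColor(t,cv2.COLOR_BGR2GRAY)
for name,(x0,y0,x1,y1),z in(("unit",(170,125,252,228),.155),("panel",(280,158,390,255),.105)):
    m=((g[y0:y1,x0:x1]>150)*255).astype('uint8'); m=cv2.morphologyEx(m,cv2.MORPH_CLOSE,np.ones((9,9)))
    k=max(cv2.findContours(m,cv2.RETR_EXTERNAL,cv2.CHAIN_APPROX_NONE)[0],key=cv2.contourArea)
    b=cv2.boxPoints(cv2.minAreaRect(k))+[x0,y0]; P=np.array([onz(c,*q,z) for q in b])
    print(name,b.round(1).tolist(),P.round(3).tolist(),np.linalg.norm(P-np.roll(P,1,0),axis=1).round(3))
E
```

```text
unit [[170.0, 125.0], [251.0, 125.0], [251.0, 218.0], [170.0, 218.0]] [[0.791, 0.283, 0.155], [0.793, 0.058, 0.155], [0.532, 0.056, 0.155], [0.531, 0.274, 0.155]] [0.26  0.225 0.261 0.218]
panel [[288.9, 175.9], [360.4, 155.3], [381.6, 229.2], [310.2, 249.8]] [[0.66, -0.049, 0.105], [0.721, -0.254, 0.105], [0.508, -0.308, 0.105], [0.45, -0.108, 0.105]] [0.218 0.214 0.22  0.209]
```

View pics/crop0.png

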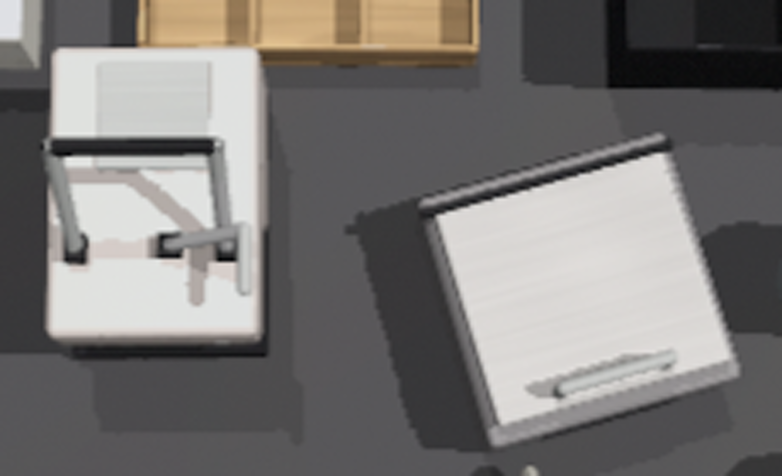

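View pics/crop1.png

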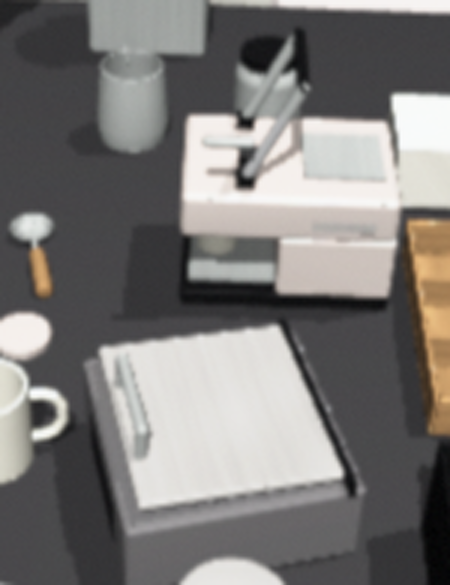

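Crop0 shows the unit's top (52,48)-(262,342), the lever bar (45,147)-(222,146), the closed tab (243,228)-(244,290), and the display bar (556,388)-(675,357). The catch leans right as described, and the display is flat.

Run:
```python
from h import *
c=cam("top"); s=cam("scene")
T=lambda x,y:(x/3.4+165,y/3.4+120)
S=lambda x,y:(x/3+220,y/3+120)
A=lambda p,q:(np.degrees(np.arctan2(*(p-q)[1::-1])))
pts={"uTL":(52,48,.155),"uTR":(262,50,.155),"uBR":(262,341,.155),"uBL":(49,340,.155),
"barL":(47,147,.2776),"barR":(220,147,.2776),"tab0":(243,229,.22),"tab1":(244,290,.22),"pivL":(75,247,.165),
"pFL":(498,424,.105),"pFR":(738,364,.105),"pBR":(668,150,.105),"pBL":(432,212,.105),"dL":(558,390,.137),"dR":(674,358,.137)}
P={k:onz(c,*T(x,y),z) for k,(x,y,z) in pts.items()}
for k,v in P.items(): print(k,v.round(3))
print("unit yaw",A(P["uTL"],P["uBL"]),A(P["uTR"],P["uBR"]),A(P["barL"],P["barR"])-90,A(P["tab0"],P["tab1"]), "size",np.linalg.norm(P["uTL"]-P["uTR"]),np.linalg.norm(P["uTL"]-P["uBL"]))
print("cons yaw",A(P["dL"],P["dR"])-90,A(P["pFL"],P["pFR"])-90,A(P["pBL"],P["pBR"])-90,A(P["pBL"],P["pFL"]),A(P["pBR"],P["pFR"]))
print("sizes",np.linalg.norm(P["dL"]-P["dR"]),np.linalg.norm(P["pFL"]-P["pFR"]),np.linalg.norm(P["pFL"]-P["pBL"]))
for n,a,b in(("dmid",T(616,374),S(131,402)),("dL",T(558,390),S(122,360)),("dR",T(674,358),S(140,447)),("barL",T(47,147),S(297,33)),("barR",T(220,147),S(305,92))):
    x,e=two(c,a,s,b); print(n,x.round(4),e.round(4))
uc=np.mean([P[k] for k in("uTL","uTR","uBR","uBL")],0); print("unit c",uc)
```

```text
uTL [0.765 0.254 0.155]
uTR [0.765 0.083 0.155]
uBR [0.526 0.08  0.155]
uBL [0.526 0.249 0.155]
barL [0.653 0.232 0.278]
barR [0.654 0.106 0.278]
tab0 [0.604 0.092 0.22 ]
tab1 [0.556 0.09  0.22 ]
pivL [0.599 0.229 0.165]
pFL [ 0.464 -0.111  0.105]
pFR [ 0.514 -0.31   0.105]
pBR [ 0.695 -0.256  0.105]
pBL [ 0.641 -0.058  0.105]
dL [ 0.489 -0.157  0.137]
dR [ 0.515 -0.251  0.137]
unit yaw 1.2197513172128958 0.71268160859798 0.29422745208930223 1.7318598844764665 size 0.17093734982634043 0.2396611991450465
cons yaw 15.578332165586545 14.172713614899948 15.225824925142007 16.86642987792383 16.498447372684133
sizes 0.09752494036084844 0.20474657965198942 0.18466491158938664
dmid [ 0.5046 -0.2046  0.1304] 0.0032
dL [ 0.4915 -0.1568  0.1358] 0.0043
dR [ 0.5175 -0.253   0.1254] 0.0015
barL [0.6542 0.2331 0.2742] 0.0008
barR [0.6574 0.1063 0.2737] 0.0056
unit c [0.64544708 0.16635667 0.155     ]
```

carry_out --pt "0 0 -0.006 7 0.7" --pt "0 0 -0.006 7 0.7" --pt "0 0 -0.006 7 0.7" --pt "0 0 -0.006 7 0.7" --pt "0 0 -0.006 7 0.7" --pt "0 0 -0.006 7 0.7" --pt "0 0 -0.006 7 0.7" --pt "0 0 -0.006 7 0.7" --pt "-0.035 0.0034 0 0 0.7" --pt "-0.035 0.0034 0 0 0.7" --pt "-0.035 0.0034 0 0 0.7" --pt "-0.035 0.0034 0 0 0.7" --pt "-0.035 0.0034 0 0 0.7" --pt "-0.035 0.0034 0 0 0.7" --pt "-0.035 0.0034 0 0 0.7" --pt "-0.035 0.0034 0 0 0.7" --pt "-0.035 0.0034 0 0 0.7" --pt "-0.035 0.0034 0 0 0.7" --pt "-0.035 0.0034 0 0 0.7" --pt "-0.035 0.0034 0 0 0.7" --force 40

```text
t: 1.77
tool_pos: [0.351, 0.1952, 0.2789]
orientation: [-1.908, -2.495, 0.0]
wrist_force: [0.6, -0.8, -0.3]
finger_gap: 0.0595
finger_force: 0.0
```

carry_out --pt "-0.035 0.0034 0 0 0.7" --pt "-0.035 0.0034 0 0 0.7" --pt "-0.035 0.0034 0 0 0.7" --pt "-0.035 0.0034 0 0 0.7" --pt "-0.035 0.0034 0 0 0.7" --pt "-0.035 0.0034 0 0 0.7" --pt "-0.035 0.0034 0 0 0.7" --pt "-0.035 0.0034 0 0 0.7" --pt "-0.035 0.0034 0 0 0.7" --pt "-0.035 0.0034 0 0 0.7" --pt "-0.035 0.0034 0 0 0.7" --pt "-0.03 0.0034 0 0 0.7" --pt "0 0 0 0 0.7" --pt "0 0 0 0 0.7"

```text
t: 2.93
tool_pos: [0.4987, -0.1941, 0.2782]
orientation: [-1.91, -2.491, 0.0]
wrist_force: [0.0, 0.5, -0.1]
finger_gap: 0.06
finger_force: 0.0
```

Run:
```python
from h import *
i=env.camera_info("wrist"); c=cam("wrist"); print(c)
np.save("pics/w1.npy",np.array([c[0],c[1],c[2],*c[3].ravel(),*c[4]]))
im=env.snapshot("wrist"); cv2.imwrite("pics/w1.png",im[:,:,::-1])
print(proj(c,[.489,-.157,.137]),proj(c,[.515,-.251,.137]))
```

```text
(np.float64(312.97270915946774), 279.59014297805965, 215.43491008034667, array([[ 0.96556853,  0.26014017, -0.00212152],
       [ 0.25073277, -0.92841476,  0.2741881 ],
       [ 0.06935769, -0.26527934, -0.96167374]]), array([-0.4297347 , -0.35353607,  0.33745839]))
[281.03181626 162.46732346] [281.56875749 262.36574171]
```

View pics/w1.png

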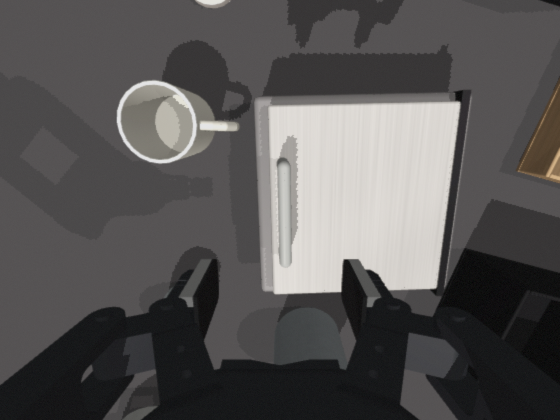

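The wrist view shows the bar from (283,160) to (286,266), the mug clear of it at (160,122), and the fingers straddling the bar line.

```bash
cat >> h.py <<'E'
from scipy.spatial.transform import Rotation as Ro
def todelta(X):
    o=env.get_obs(); R=Ro.from_rotvec(o["orientation"]); return R.inv().apply(np.array(X)-o["tool_pos"]).round(4)
def ty():
    R=Ro.from_rotvec(env.get_obs()["orientation"]).as_matrix(); return np.degrees(np.arctan2(R[1,1],R[0,1]))
E
python3 - <<'E'
from h import *
c=cam("wrist")
a=onz(c,283,163,.137);b=onz(c,285.5,265,.137);m=(a+b)/2
print(a,b,m,np.linalg.norm(a-b),np.degrees(np.arctan2(*(a-b)[1::-1]))-90)
for p in((271,100),(446,97),(441,290),(274,292)): print(onz(c,*p,.105))
print(ty(),todelta([m[0],m[1],.122]))
E
```

```text
[ 0.49075921 -0.15607661  0.137     ] [ 0.51957515 -0.25185125  0.137     ] [ 0.50516718 -0.20396393  0.137     ] 0.10001570230390389 16.745092044423473
[ 0.46529157 -0.10520364  0.105     ]
[ 0.62445817 -0.059335    0.105     ]
[ 0.70098971 -0.24969946  0.105     ]
[ 0.52037015 -0.30142595  0.105     ]
15.113098532206648 [-0.0125  0.0037  0.1565]
```

carry_out --pt "-0.006 0.002 0.03 -1 0.7" --pt "-0.006 0.002 0.03 0 0.7" --pt "0 0 0.03 0 0.7" --pt "0 0 0.03 0 0.7" --pt "0 0 0.02 0 0.7" --pt "0 0 0.01 0 0.7" --pt "0 0 0.006 0 0.7" --pt "0 0 0 0 0.7" --pt "0 0 0 0 0.4" --pt "0 0 0 0 0.3" --pt "0 0 0 0 0" --pt "0 0 0 0 0" --pt "0 0 0 0 0" --pt "0 0 0 0 0" --pt "0 0 0 0 0" --pt "0 0 0 0 0" --force 40

```text
t: 4.32
tool_pos: [0.5056, -0.2043, 0.1239]
orientation: [1.887, 2.511, -0.003]
wrist_force: [-4.7, -2.1, 3.5]
finger_gap: 0.0106
finger_force: 39.0
```

carry_out --pt "0 0.0018 -0.0075 0 0" --pt "0 0.0021 -0.0074 0 0" --pt "0 0.0025 -0.0073 0 0" --pt "0 0.0027 -0.0071 0 0" --pt "0 0.003 -0.007 0 0" --pt "0 0.0034 -0.007 0 0" --pt "0 0.0037 -0.0067 0 0" --pt "0 0.0039 -0.0066 0 0" --pt "0 0.0042 -0.0064 0 0" --pt "0 0.0045 -0.0062 0 0" --pt "0 0 0 0 0" --pt "0 0 0 0 0"

```text
t: 5.32
tool_pos: [0.5365, -0.1953, 0.1925]
orientation: [1.887, 2.511, -0.002]
wrist_force: [-0.2, -4.6, -1.2]
finger_gap: 0.0103
finger_force: 39.5
```

carry_out --pt "0 0.0048 -0.006 0 0" --pt "0 0.005 -0.0058 0 0" --pt "0 0.0053 -0.0056 0 0" --pt "0 0.0055 -0.0054 0 0" --pt "0 0.0058 -0.0051 0 0" --pt "0 0.0059 -0.0048 0 0" --pt "0 0.0062 -0.0046 0 0" --pt "0 0.0063 -0.0043 0 0" --pt "0 0.0065 -0.004 0 0" --pt "0 0.0067 -0.0037 0 0" --pt "0 0 0 0 0" --pt "0 0 0 0 0" --pt "0 0 0 0 0"

```text
t: 6.4
tool_pos: [0.5923, -0.1792, 0.243]
orientation: [1.887, 2.51, -0.001]
wrist_force: [-3.9, -3.1, 4.5]
finger_gap: 0.011
finger_force: 40.2
```

carry_out --pt "0 0 0 0 0.2" --pt "0 0 0 0 0.22" --pt "0 0 0 0 0.24" --pt "0 0 0 0 0.24" --pt "0 0 -0.004 0 0.24" --pt "0 0 -0.006 0 0.24" --pt "0 0 -0.01 0 0.24" --pt "0 0 -0.02 0 0.24" --pt "0 0 -0.03 0 0.24" --pt "0 0 -0.03 0 0.24" --pt "0 0 -0.03 0 0.24" --pt "0 0 0 0 0.24"

```text
t: 7.4
tool_pos: [0.5943, -0.1793, 0.382]
orientation: [1.879, 2.501, 0.005]
wrist_force: [1.1, 0.1, 1.6]
finger_gap: 0.0203
finger_force: 0.0
```

Run:
```python
from h import *
ims=[]
s=env.snapshot("scene")[:,:,::-1]; t=env.snapshot("top")[:,:,::-1]; w=env.snapshot("wrist")[:,:,::-1]
cv2.imwrite("pics/c2.png",np.hstack([cv2.resize(s[100:320,200:380],(360,440)),cv2.resize(w,(440,330),interpolation=cv2.INTER_AREA) if 0 else cv2.copyMakeBorder(cv2.resize(w,(440,330)),0,110,0,0,cv2.BORDER_CONSTANT)]))
cs=cam("scene");cw=cam("wrist")
yaw=np.radians(15.8); ex=np.array([np.cos(yaw),np.sin(yaw),0]); ey=np.array([-ex[1],ex[0],0])
h=np.array([.5052,-.2043,.137])+.172*ex-[0,0,.037]
for d in(45,50,55):
    a=np.radians(d+12.15); b=h-.1759*np.cos(a)*ex+[0,0,.1759*np.sin(a)]
    print(d,[((proj(cs,b+k*ey)-[200,100])*2).round() for k in(.045,-.045)],[(proj(cw,b+k*ey)*440/560).round() for k in(.045,-.045)])
```

```text
45 [array([176., 213.]), array([193., 258.])] [array([207., 124.]), array([208., 201.])]
50 [array([186., 207.]), array([204., 251.])] [array([219., 124.]), array([219., 204.])]
55 [array([196., 201.]), array([215., 246.])] [array([233., 125.]), array([231., 206.])]
```

View pics/c2.png

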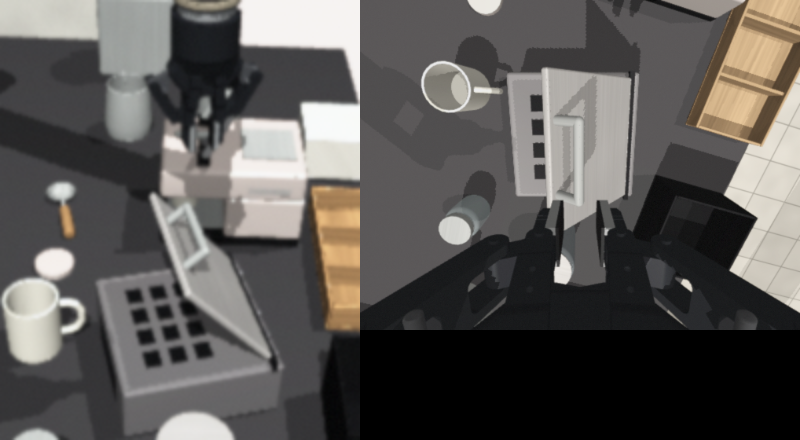

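The display stands at about 50°. Its bar ends are at (186,207) and (204,256) in the scene crop and (219,122) to (219,202) in the wrist crop, both matching the 50° prediction, and it has been let go. Next I shut the fingers and go beside the catch tab.

carry_out --pt "0 0 0 5 0" --pt "0 0 0 5 0" --pt "0 0 0 5 0" --pt "0.031 -0.0032 0 0 0" --pt "0.031 -0.0032 0 0 0" --pt "0.031 -0.0032 0 0 0" --pt "0.031 -0.0032 0 0 0" --pt "0.031 -0.0032 0 0 0" --pt "0.031 -0.0032 0 0 0" --pt "0.031 -0.0032 0 0 0" --pt "0 0 0 0 0" --pt "0 0 0 0 0"

```text
t: 8.55
tool_pos: [0.5648, 0.0392, 0.3703]
orientation: [-2.194, -2.246, 0.003]
wrist_force: [-1.0, 0.2, -0.4]
finger_gap: -0.0006
finger_force: 0.0
```

Run:
```python
from h import *
c=cam("wrist"); w=env.snapshot("wrist")[:,:,::-1]; cv2.imwrite("pics/w3.png",w)
np.savez("pics/w3.npz",f=c[0],cx=c[1],cy=c[2],R=c[3],t=c[4])
print(env.get_obs()["tool_pos"],ty(),proj(c,[.567,.087,.22]),proj(c,[.552,.085,.22]),proj(c,[.651,.108,.2776]),proj(c,[.651,.228,.2776]))
```

```text
[0.56503938 0.03815288 0.3703308 ] 1.2193475509334413 [284.47458746 150.55100284] [268.09672015 152.36576986] [402.38640462 129.95576227] [428.09751902 -71.5640285 ]
```

View pics/w3.png

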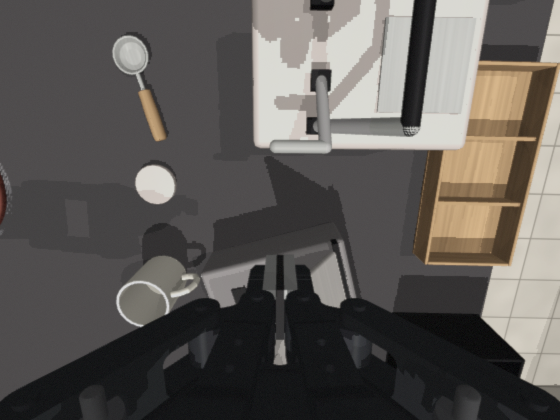

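The wrist view shows the tab from (272,147) to (325,146), the catch arm up to its pivot (322,80), and the lever bar's right end at (410,128). The fingertips, at (280,355), are well clear of the tab.

Run:
```python
from h import *
c=cam("wrist")
for n,p,z in(("tabend",(272,147),.22),("tabarm",(325,146),.22),("pivot",(321,80),.165),("barR",(411,126),.2776),("uFR",(255,146),.155),("uFL?",(254,40),.155),("uBR",(468,150),.155)): print(n,onz(c,*p,z).round(4))
```

```text
tabend [0.5559 0.0888 0.22  ]
tabarm [0.6043 0.0908 0.22  ]
pivot [0.6038 0.1537 0.165 ]
barR [0.6573 0.1097 0.2776]
uFR [0.5352 0.0853 0.155 ]
uFL? [0.5341 0.1914 0.155 ]
uBR [0.7736 0.0862 0.155 ]
```

carry_out --pt "0 0.005 0.03 0 0" --pt "0 0 0.033 0 0" --pt "0 0 0.033 0 0" --pt "0 0 0.033 0 0" --pt "0 0 0.02 0 0" --pt "0 0 0.016 0 0" --pt "0 0 0 0 0" --pt "0 0 0 0 0"

```text
t: 9.27
tool_pos: [0.5698, 0.0369, 0.2053]
orientation: [-2.199, -2.24, 0.004]
wrist_force: [-0.1, -0.1, 0.6]
finger_gap: 0.0001
finger_force: 0.0
```

carry_out --pt "0.011 0 0 0 0" --pt "0.011 0 0 0 0" --pt "0.011 0 0 0 0" --pt "0.006 0 -0.004 0 0" --pt "0.006 0 -0.005 0 0" --pt "0.006 0 -0.004 0 0" --pt "0.006 0 -0.004 0 0" --pt "0.006 0 -0.003 0 0" --pt "0.007 0 -0.003 0 0" --pt "0.007 0 -0.002 0 0" --pt "0.007 0 -0.002 0 0" --pt "0.007 0 -0.001 0 0" --pt "0.007 0 0 0 0" --pt "0 0 0 0 0"

```text
t: 10.43
tool_pos: [0.5682, 0.1375, 0.2344]
orientation: [-2.196, -2.245, -0.0]
wrist_force: [-0.4, 0.5, 0.6]
finger_gap: 0.0001
finger_force: 0.0
```

carry_out --pt "0.007 0 0 0 0" --pt "0.007 0 0.001 0 0" --pt "0.007 0 0.002 0 0" --pt "0.007 0 0.002 0 0" --pt "0.007 0 0.003 0 0" --pt "0.007 0 0.003 0 0" --pt "0.004 0 0.003 0 0" --pt "0.002 0 0.001 0 0" --pt "0 0 0 0 0"

```text
t: 11.18
tool_pos: [0.5671, 0.1845, 0.219]
orientation: [-2.197, -2.244, 0.001]
wrist_force: [-0.0, 0.3, -0.8]
finger_gap: -0.0001
finger_force: 0.0
```

Run:
```python
from h import *
w=env.snapshot("wrist")[:,:,::-1]; t=env.snapshot("top")[:,:,::-1];s=env.snapshot("scene")[:,:,::-1]
cv2.imwrite("pics/c4.png",np.hstack([cv2.resize(w,(480,360)),cv2.resize(s[140:230,260:340],(320,360),interpolation=cv2.INTER_CUBIC)]))
```

```text
(no output)
```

View pics/c4.png

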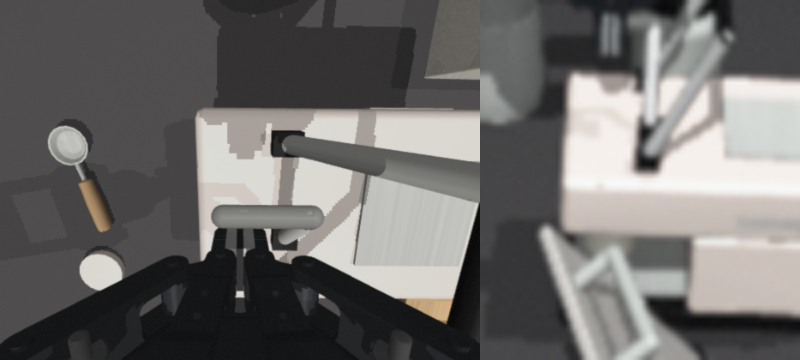

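The tab, at (265,215) in the wrist view, now lies left of the fingers and past upright. I push on gently until it meets its stop.

carry_out --pt "0.003 0 0.001 0 0" --pt "0.003 0 0.001 0 0" --pt "0.002 0 0 0 0" --pt "0 0 0 0 0"

```text
t: 11.67
tool_pos: [0.5678, 0.1884, 0.2184]
orientation: [2.196, 2.238, -0.01]
wrist_force: [-1.3, -12.7, 4.2]
finger_gap: -0.0002
finger_force: 6.5
```

The catch is at its stop: the force rose to 13 N at the expected position. Now I back off, rise, and straddle the lever bar.

carry_out --pt "-0.01 0 0 0 0" --pt "-0.015 0 0 0 0" --pt "-0.01 0 0 0 0" --pt "0 0 -0.03 0 0" --pt "0 0 -0.035 0 0" --pt "0 0 -0.035 0 0" --pt "0 0 -0.035 0 0.6" --pt "0 0 -0.01 0 0.6" --pt "0.003 0.03 0 0 0.6" --pt "0.003 0.03 0 0 0.6" --pt "0.003 0.028 0 0 0.6" --pt "0 0 0 0 0.6" --pt "0 0 0 0 0.6"

```text
t: 12.75
tool_pos: [0.6563, 0.1676, 0.3604]
orientation: [-2.197, -2.242, 0.004]
wrist_force: [-1.0, -0.6, 0.6]
finger_gap: 0.0512
finger_force: 0.0
```

Run:
```python
from h import *
c=cam("wrist"); w=env.snapshot("wrist")[:,:,::-1]; s=env.snapshot("scene")[:,:,::-1]
cv2.imwrite("pics/c5.png",np.hstack([cv2.resize(w,(480,360)),cv2.resize(s[120:210,260:340],(320,360),interpolation=cv2.INTER_CUBIC)]))
print(env.get_obs()["tool_pos"],ty(),todelta([.656,.169,.264]))
print(*(proj(c,p)*480/560 for p in([.656,.229,.2776],[.656,.109,.2776],[.553,.204,.234],[.6,.204,.234])))
```

```text
[0.6553419  0.16773209 0.36231026] 1.1609525182894913 [0.0012 0.0008 0.0983]
[242.09269214 118.33168599] [239.11496491 249.98430397] [137.91538085 140.25412568] [185.1135062  141.26440645]
```

View pics/c5.png

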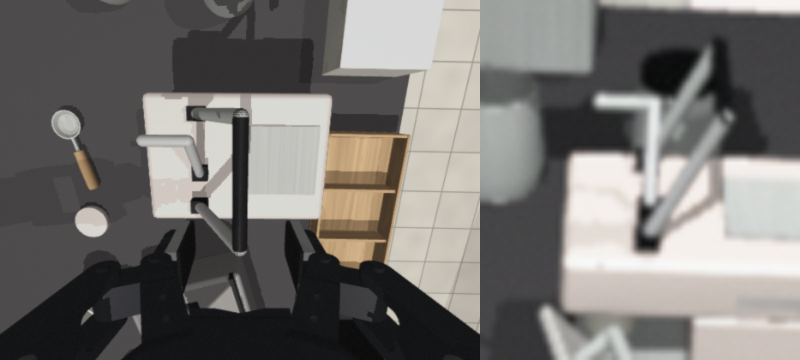

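The catch tab, at (137,140) to (188,140), sits exactly where its stop predicts. The bar, from (241,115) to (240,250), is centred between the fingers. I descend and pinch.

carry_out --pt "0 0 0.03 0 0.6" --pt "0 0 0.03 0 0.6" --pt "0 0 0.02 0 0.6" --pt "0 0 0.017 0 0.6" --pt "0 0 0 0 0.4" --pt "0 0 0 0 0.3" --pt "0 0 0 0 0" --pt "0 0 0 0 0" --pt "0 0 0 0 0" --pt "0 0 0 0 0" --pt "0 0 0 0 0" --force 50

```text
t: 13.77
tool_pos: [0.6563, 0.1679, 0.2683]
orientation: [2.198, 2.243, 0.003]
wrist_force: [-3.5, -1.2, 5.6]
finger_gap: 0.0118
finger_force: 49.4
```

carry_out --pt "0 -0.0057 -0.0026 0 0" --pt "0 -0.0058 -0.0022 0 0" --pt "0 -0.006 -0.002 0 0" --pt "0 -0.006 -0.0017 0 0" --pt "0 -0.0061 -0.0014 0 0" --pt "0 -0.0061 -0.0011 0 0" --pt "0 -0.0062 -0.0008 0 0" --pt "0 -0.0063 -0.0004 0 0" --pt "0 -0.0062 0 0 0" --pt "0 -0.0062 0 0 0" --pt "0 0 0 0 0"

```text
t: 14.68
tool_pos: [0.5993, 0.1672, 0.2835]
orientation: [2.192, 2.236, 0.021]
wrist_force: [9.0, 1.3, 8.8]
finger_gap: 0.0119
finger_force: 49.1
```

carry_out --pt "0 -0.0062 0 0 0" --pt "0 -0.0063 0.0004 0 0" --pt "0 -0.0061 0.0008 0 0" --pt "0 -0.0061 0.0012 0 0" --pt "0 -0.006 0.0016 0 0" --pt "0 -0.006 0.0018 0 0" --pt "0 -0.005 0.0018 0 0" --pt "0 0 0 0 0" --pt "0 0 0 0 0"

```text
t: 15.43
tool_pos: [0.5578, 0.1666, 0.2762]
orientation: [2.192, 2.237, 0.021]
wrist_force: [6.9, 2.4, 10.4]
finger_gap: 0.0117
finger_force: 51.1
```

carry_out --pt "0 -0.003 0.0012 0 0" --pt "0 -0.003 0.0012 0 0" --pt "0 -0.002 0.0008 0 0" --pt "0 0 0 0 0" --pt "0 0 0 0 0"

```text
t: 15.85
tool_pos: [0.5525, 0.1666, 0.2745]
orientation: [2.189, 2.233, 0.031]
wrist_force: [14.3, 3.0, 9.7]
finger_gap: 0.0118
finger_force: 50.7
```

carry_out --pt "0 -0.003 0.001 0 0" --pt "0 -0.002 0.0005 0 0" --pt "0 0 0 0 0" --pt "0 0 0 0 0" --pt "0 0 0 0 0"

```text
t: 16.27
tool_pos: [0.5519, 0.1665, 0.2743]
orientation: [2.184, 2.227, 0.046]
wrist_force: [28.9, 3.8, 6.6]
finger_gap: 0.0117
finger_force: 50.6
```

Run:
```python
from h import *
c=cam("wrist"); w=env.snapshot("wrist")[:,:,::-1]; s=env.snapshot("scene")[:,:,::-1]
cv2.imwrite("pics/c6.png",np.hstack([cv2.resize(w,(480,360)),cv2.resize(s[110:310,200:377],(320,360),interpolation=cv2.INTER_CUBIC)]))
cs=cam("scene")
for b in(.3,.35,.4):
    x=.602-.125*np.sin(b);z=.165+.125*np.cos(b)
    print(b,*((proj(c,[x,y,z])*480/560).round() for y in(.228,.108)),((proj(cs,[x,.108,z])-[200,110])*1.8).round())
```

```text
0.3 [272. 126.] [261. 328.] [164.  66.]
0.35 [259. 125.] [251. 326.] [160.  66.]
0.4 [247. 125.] [242. 323.] [157.  67.]
```

View pics/c6.png

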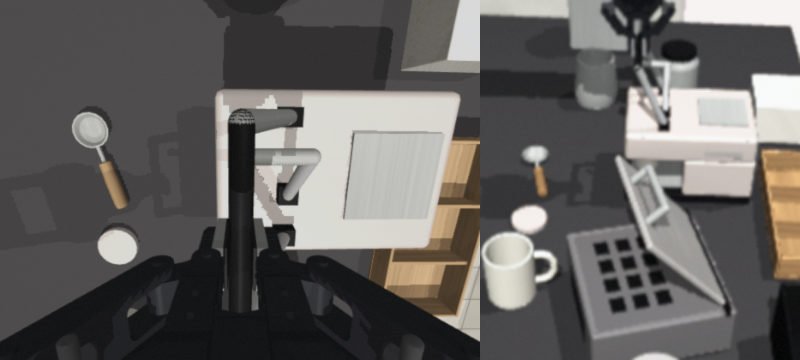

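The lever is at its stop: moving 0.6 mm raised the force to 29 N, and the bar at (243,122) matches the stop angle. The catch is still over and the display still up. I ease the push slightly, then hand in.

carry_out --pt "0 0.001 0 0 0" --pt "0 0 0 0 0" --pt "0 0 0 0 0"

```text
t: 16.62
tool_pos: [0.552, 0.1665, 0.2744]
orientation: [2.185, 2.228, 0.043]
wrist_force: [25.2, 3.9, 8.9]
finger_gap: 0.0116
finger_force: 50.7
```

Run:
```python
from plant import env
o=env.get_obs(); print(o["tool_pos"],o["wrist_force"],o["finger_gap"])
if o["wrist_force"][0]>12 and o["tool_pos"][0]<.5535: print(env.job_done())
```

```text
[0.55200904 0.16652914 0.27435246] [25.22852093  3.86719698  8.87300614] 0.011559630353845114
the job is handed in; nothing more can be done
None
```

The job is handed in at about 17 s: the display stands at about 50° and is released, the catch is flipped fully over, the lever is held at its forward stop, and I touched nothing else on the worktop.

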